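# Check a band saw wheel for bearing play

## Robot

A 6-joint arm with a two-finger parallel gripper is mounted at the origin on the work surface. World frame = base frame: x ahead of the robot, y to its left, z up, the work surface at z = 0. Lengths are in m, angles in rad, forces in N, time in s.
With the tool pointing down it reaches from about 0.4 to 0.825 m from the base axis. Payload 7 kg.
Tool frame: the origin (TCP) lies between the finger pads; the fingertips stand 25 mm ahead of it and the grasp point (between the pads) lies 6 mm ahead of it (arm.tip_extent is the z of the fingertips in the tool frame, in m); z points along the fingers, x is the direction in which the jaws open and shut, and the axes are right-handed (so a half turn about z gives the same grasp; the last joint's range is limited). The gripper opens to 88 mm and grips with 3 to 60 N. Pads are 19 mm wide; open, the fingers measure 130 mm over their backs; the gripper's body (78 mm by 193 mm) begins 47 mm behind the grasp point.
Start: joints at [-0.917, 0.359, 0.012, 0, -1.224, -0.288], TCP at [0.241, -0.63, 0.252] pointing down, gripper open.
Joint ranges: [-3.07, 3.07], [-1.43, 2.12], [-1.02, 1.25], [-3.03, 1.67], [-3.05, -0], [-3.03, 3.03]. Speed limits (rad/s): [2.39, 2.39, 3.01, 3.14, 3.14, 3.14].

## Interface

Orientations are given as [roll, pitch, yaw] about the fixed x, y, z axes, in that order (R = Rz(yaw) Ry(pitch) Rx(roll)).
In Python, from station import monitor, grab_frame, job_done, arm gives the robot as it stands.
- The arm moves only by the shell command python3 -m jog 'ROWS' [FORCE]. ROWS is JSON, a list that holds one entry, the list of rows, each a list of 7 numbers: the shift along the world's x, y, z in m, then the turn, a rotation vector about the world's x, y, z in rad, then the opening, from 0 (shut) to 1 (fully open). In form: [[[dx, dy, dz, ax, ay, az, claw], ...]]. A call has 1 to 20 rows; each row shifts and turns the commanded pose from where the row before left it; what a row does not reach is not made up. A row lasts 1/8 s, in which the tool goes at most 62.5 mm and 10.7 degrees, less where a joint would pass 70% of its speed; a pose out of reach is approached as far as the arm can. A call is refused whole if a number of a shift passes 0.0625 or a number of a turn 0.188, either way. A call with a gripper value outside its range is refused whole. The fingers move at their own pace and stop on an object; FORCE is the grip in N (left out, the last holds). Time passes only in rows, so rows that do not move let the fingers close. It gives the time, the measured TCP pose, the force and the opening at its end, in the units of the state.
- monitor.get_state(): the state, without advancing time (a new reading comes with each control period).
- grab_frame(name): name is "scene" or "top" or "wrist"; returns a dict with "pixels" (420x560x3 uint8, red, green, blue), "K" (3x3 intrinsics, pixels), "k1" (the pictures are not rectified: a ray, as slopes to the right and down, at radius r is drawn at 1 + k1 r^2 times it, then the intrinsics apply), "view" (4x4, takes a point from world to camera coordinates); the wrist camera has in their place "hand_eye" (4x4, takes a point from camera to tool coordinates, whose origin is the TCP and whose axes are the tool frame's). Camera axes: x right, y down, z forward; pixel columns grow to the right and rows downward; lengths in m; the calibration is good to about 2 mm. A picture is of the moment at which its call begins: read the wrist's pose just before it. There is no depth.
- job_done(): hands the job in, once; it reports no verdict.
The state is a dict: "t": time; "q": joint angles; "qd": joint speeds; "joint_efforts": joint torques, N m; "eef_pos": TCP position; "ee_rot": TCP orientation; "force": force on the tool from outside, world axes, zero at the start; "moment": the same for the moment, N m; "width": finger opening in m.
Only numpy, scipy, OpenCV 4.12 (cv2) and the standard library are available. Lean on these libraries where they do the work, as an engineer would, in place of code of your own. Each camera call takes 0.05 s, during which the arm holds its last target.

## Task

A band saw head lies on its back on the bench; check its wheel for bearing play. Turn both turn buttons aside, lift the freed cover out of the case and lay it flat in the middle of the black rubber mat. Then rock the wheel gently by pressing on its face: first the robot's left side down as far as it goes, then its right side down as far as it goes, and finally leave the wheel sitting level again, with nothing else on the bench disturbed.

Things in the scene. Friction and masses are not known exactly. Their poses are not given: they have to be found in the camera images.
- case: Lime wheel case, fixed, open upwards: 214 (own x) by 280 mm (y), flange top 75 mm above its origin (centre of its underside, on the bench). z up, y to the robot's left (yaw within 0.25). Tension knob on its -x face, stub of the saw's frame on +x. Mouth 176 x 196 mm down to a ledge at 68 mm that carries the cover; below it the well is 160 x 182 mm.
- wheel: Aluminium disc wheel, thin black tyre, 150 mm across, 18 mm thick, axle (its z) upright in mid-case. Origin: disc centre, 41 mm above the case's origin; flat upper face 9 mm above it; hub of 40 mm diameter 6 mm proud, nut 12 mm proud. Also spins stiffly (does not matter). With the cover off, press the face about 60 mm left or right (case +y, -y) of its centre.
- rock (a joint): Lean of the wheel on its worn axle, rad, about the case's x axis through the wheel's centre: 0 level, positive = robot's left (case +y) side down, negative = right side down. Stops at +-0.15. It takes about 4 N at 60 mm from the centre to move it and it stays where it is left; it starts slightly off level.
- turn_left (a joint): Turn button on the case's left (+y) flange, rad: 0 points inward over the cover, positive is counter-clockwise seen from above, range +-1.7; it may be turned either way, is stiff enough to stay where left (about 2 N at the peg), and is clear of the cover beyond 1.2 either way.
- turn_right (a joint): The same on the right (-y) flange; same sense of rotation seen from above.
- pivot_left (a point): Pivot of the left turn button, fixed, 124 mm to the case's +y side of its centre, 76 mm above the case's origin (underside of the button). The button is a steel bar 59 mm long, 18 mm wide, 10 mm thick, reaching 45 mm from the pivot towards the wheel's centre at joint 0.
- pivot_right (a point): The same for the right turn button, on the case's -y side.
- peg_left (a point): Top centre of the upright black thumb peg on the left turn button: 14 mm diameter, 20 mm tall above the bar, 35 mm from the pivot. Push the peg round the pivot. The top is 106 mm above the case's origin.
- peg_right (a point): The same on the right turn button.
- cover: Grey flat cover, 170 mm (own x) by 190 mm (own y) by 6 mm, 0.22 to 0.45 kg, lying loose on the case's ledge with 3 mm play all round, its axes along the case's. Origin: centre of its underside, z up. A turn button stands 2 mm over its top face on either side until turned aside.
- cover_handle (a point): Middle of the cover's handle bar, 38 mm above the cover's underside: a black bar 80 mm long along the cover's x, 12 mm wide (y) and 12 mm high, on two 12 mm posts 34 mm either side of the middle; 26 mm free below the bar.
- mat: Flat black rubber mat, fixed, 210 mm (own x) by 230 mm (own y), 3 mm thick, to the robot's right of the case. Origin: centre of its underside, on the bench.
- spanner: Steel spanner lying in the gap between case and mat; leave it where it lies. Origin at its middle, underside.
- hammer: Hammer lying to the right of the mat; leave alone.
- oil: Grey plastic bottle, 54 mm diameter, 130 mm tall, standing to the left of the case; leave alone.
- jar: Glass jar, 70 mm diameter, 80 mm tall, standing beyond the gap; leave alone.
- offcut: Wooden offcut 160 x 60 x 35 mm lying beyond the mat; leave alone.
- tape: Black tape measure, 70 x 40 x 65 mm, left of the case; leave alone.

How it is judged:
By the outcome, as a careful person would: the job done as asked, in the order asked, and still so for the second after the job is handed in, with the robot touching nothing.
It also fails if it takes over 66 s, if anything falls off the work surface, if the arm or the gripper's body presses on something with over 40 N, if the wrist force passes 120 N, or if a joint passes its speed limit or range.

## Working session

There is one attempt and no reset: what is moved stays moved. The work goes in short steps, Python scripts to look and compute and a shell command to move; the robot and the scene stay as the last step left them, time stands still between calls to the robot, and variables do not carry over. Pictures are saved under pics/ and viewed, and the job is handed in when it is done.

```bash
ls; mkdir -p pics; cat > h.py <<'E'
import numpy as np, cv2
from station import monitor, grab_frame, arm
from scipy.spatial.transform import Rotation as R
def snap(name, fn=None):
    s=monitor.get_state(); f=grab_frame(name)
    if fn: cv2.imwrite('pics/'+fn, f['pixels'][:,:,::-1])
    if name=='wrist':
        T=np.eye(4); T[:3,:3]=R.from_euler('xyz',s['ee_rot']).as_matrix() if np.size(s['ee_rot'])==3 else np.array(s['ee_rot']); T[:3,3]=s['eef_pos']
        c2w=T@np.array(f['hand_eye'])
    else: c2w=np.linalg.inv(np.array(f['view']))
    return f,np.array(c2w)
def ray(f,c2w,u,v):
    K=np.array(f['K']); k=f['k1']
    d=np.array([(u-K[0,2])/K[0,0],(v-K[1,2])/K[1,1]]); p=d.copy()
    for _ in range(30): p=d/(1+k*(p@p))
    r=c2w[:3,:3]@np.array([p[0],p[1],1]); return c2w[:3,3],r/np.linalg.norm(r)
def onz(f,c2w,u,v,z):
    o,r=ray(f,c2w,u,v); return o+r*(z-o[2])/r[2]
def proj(f,c2w,P):
    p=np.linalg.inv(c2w)@np.append(P,1); x=p[:2]/p[2]; x=x*(1+f['k1']*(x@x)); K=np.array(f['K'])
    return K[0,0]*x[0]+K[0,2],K[1,1]*x[1]+K[1,2]
E
python3 - <<'E'
from h import *
print(monitor.get_state())
for n in ['scene','top','wrist']:
    f,c=snap(n,n+'0.png'); print(n,np.round(c,3).tolist(),f['K'],f['k1'])
E
```

```text
pics
{'t': 0.0, 'q': array([-9.16889798e-01,  3.59382745e-01,  1.10198955e-02, -3.42291156e-04,
       -1.22411817e+00, -2.88119048e-01]), 'qd': array([-0.00080017, -0.00078532,  0.00135913,  0.00085389, -0.00123084,
       -0.00082648]), 'joint_efforts': array([-3.81296617e-03, -5.82713270e+01,  2.93045175e+01,  6.99667767e+00,
        6.91859706e-03, -1.54348954e-04]), 'eef_pos': array([ 0.24124811, -0.62990869,  0.2506098 ]), 'ee_rot': array([-3.14142241e+00, -1.70668903e-03,  1.93646709e+00]), 'force': array([ 0.02400088,  0.71082502, -0.33194674]), 'moment': array([-0.02568586, -0.00344796,  0.03225893]), 'width': 0.0877560653366489}
scene [[-0.879, 0.375, -0.295, 0.952], [0.477, 0.666, -0.574, 0.707], [-0.018, -0.645, -0.764, 1.058], [0.0, 0.0, 0.0, 1.0]] [[439.57530655   0.         279.23121242]
 [  0.         439.57530655 211.22936543]
 [  0.           0.           1.        ]] -0.004965091915782659
top [[0.006, -0.992, 0.122, 0.412], [-1.0, -0.008, -0.015, -0.008], [0.016, -0.122, -0.992, 1.503], [0.0, 0.0, 0.0, 1.0]] [[460.79665613   0.         284.07155852]
 [  0.         460.79665613 201.3103185 ]
 [  0.           0.           1.        ]] -0.1582080279881152
wrist [[-0.357, 0.899, 0.255, 0.174], [0.934, 0.343, 0.098, -0.656], [0.001, 0.273, -0.962, 0.384], [0.0, 0.0, 0.0, 1.0]] [[305.72806427   0.         281.07322735]
 [  0.         305.72806427 211.72188025]
 [  0.           0.           1.        ]] -0.010907049505576447
```

View pics/scene0.png

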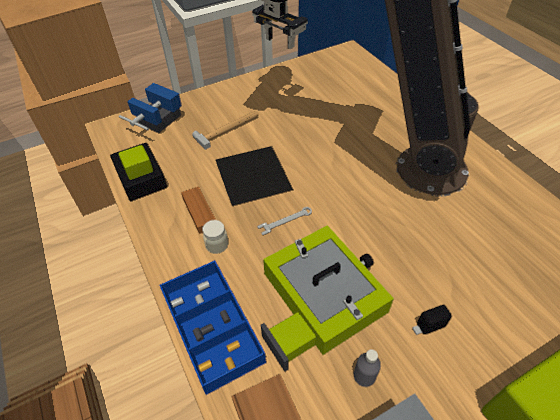

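View pics/top0.png

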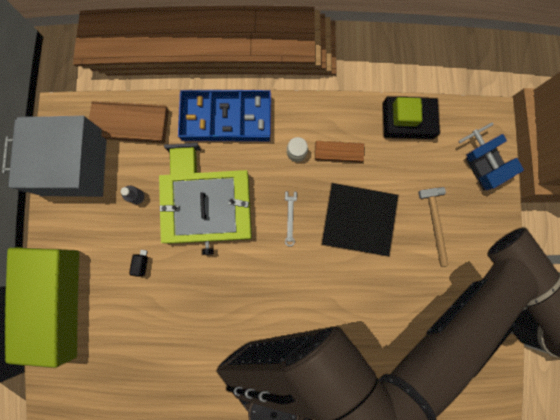

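View pics/wrist0.png

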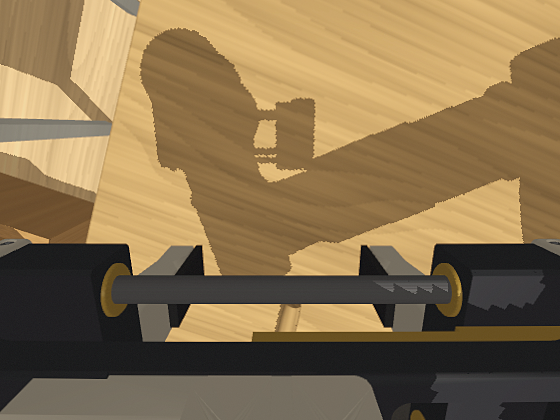

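The top view shows the case at about (205,207), the pegs near (170,208) and (238,203), and the mat at about (360,220). The scene view agrees. Next I'll measure them.

```bash
cat > m1.py <<'E'
from h import *
def quad(m):
    cs,_=cv2.findContours(m,cv2.RETR_EXTERNAL,cv2.CHAIN_APPROX_NONE); return cs
out=[]
for n in ['top','scene']:
    f,c=snap(n); im=f['pixels']; hsv=cv2.cvtColor(im,cv2.COLOR_RGB2HSV)
    yy,xx=np.mgrid[:420,:560]
    if n=='top': rc=(150,150,270,260); rm=(310,170,410,265)
    else: rc=(255,215,400,360); rm=(205,135,300,210)
    def inb(r): return ((xx>r[0])&(yy>r[1])&(xx<r[2])&(yy<r[3])).astype(np.uint8)
    grey=((hsv[...,1]<50)&(hsv[...,2]>100)).astype(np.uint8)*inb(rc)
    mat=(hsv[...,2]<45).astype(np.uint8)*inb(rm)
    for nm,m,z in [('cover',grey,.074),('mat',mat,.003)]:
        cc=max(quad(m),key=cv2.contourArea)
        hull=cv2.convexHull(cc)
        P=np.array([onz(f,c,u,v,z)[:2] for u,v in hull[:,0,:]])
        r=cv2.minAreaRect((P*1000).astype(np.float32)); print(n,nm,r)
        ap=cv2.approxPolyDP(hull,8,True)[:,0]; print(ap.tolist(), np.round([onz(f,c,u,v,z)[:2] for u,v in ap],4).tolist())
    big=cv2.resize(im[rc[1]:rc[3],rc[0]:rc[2]],None,fx=5,fy=5,interpolation=cv2.INTER_CUBIC)
    cv2.imwrite('pics/crop_%s.png'%n,big[:600,:800,::-1])
E
python3 m1.py
```

```text
top cover ((572.4407958984375, 208.37290954589844), (168.85760498046875, 215.59332275390625), 3.776409864425659)
[[231, 178], [242, 201], [235, 231], [176, 234], [173, 183]] [[0.6612, 0.1374], [0.5886, 0.1014], [0.4947, 0.1216], [0.4834, 0.3061], [0.6442, 0.3211]]
top mat ((540.21630859375, -281.6472473144531), (221.2870330810547, 202.1009063720703), 80.26799774169922)
[[332, 184], [396, 195], [388, 254], [323, 243]] [[0.6563, -0.1893], [0.6215, -0.4038], [0.426, -0.373], [0.4617, -0.1587]]
scene cover ((573.7939453125, 220.85818481445312), (169.68515014648438, 280.0177917480469), 3.8645496368408203)
[[295, 240], [330, 239], [374, 289], [362, 316], [318, 319], [280, 268]] [[0.5827, 0.0811], [0.4962, 0.1256], [0.4844, 0.3131], [0.5545, 0.3597], [0.6521, 0.3146], [0.6629, 0.1414]]
scene mat ((543.1421508789062, -275.79180908203125), (225.8000030517578, 206.15907287597656), 80.27664184570312)
[[271, 147], [292, 189], [232, 204], [216, 160]] [[0.4255, -0.3652], [0.4615, -0.1489], [0.6607, -0.1862], [0.6246, -0.4004]]
```

```bash
sleep 1
```

```text
(no output)
```

View pics/crop_top.png

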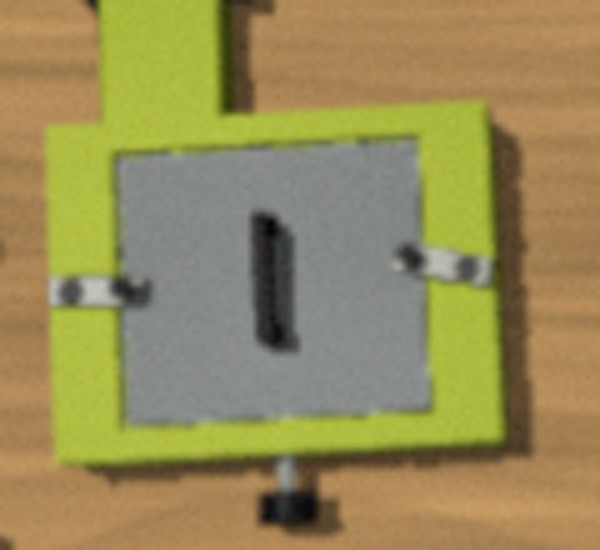

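View pics/crop_scene.png

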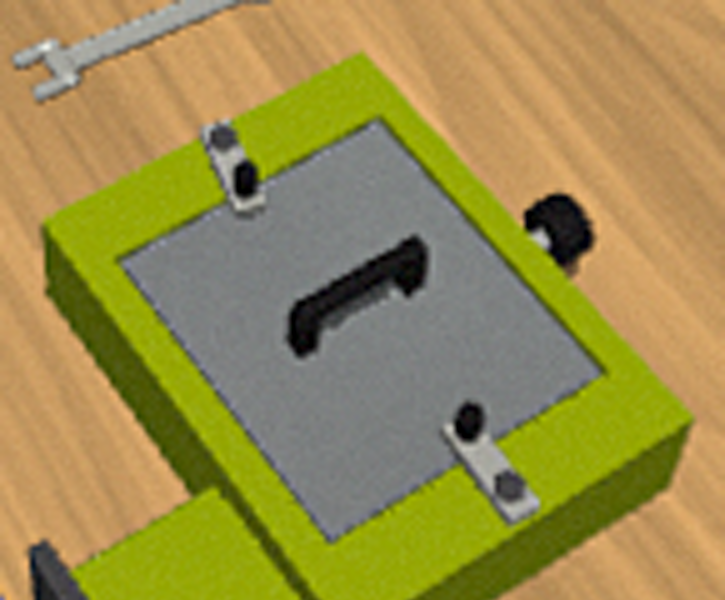

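```bash
cat > m2.py <<'E'
from h import *
ft,ct=snap('top'); fs,cs=snap('scene')
T=lambda p,z: onz(ft,ct,p[0]/5+150-.4,p[1]/5+150-.4,z)[:2]   # offset of crop (r+0), resize half px
S=lambda p,z: onz(fs,cs,p[0]/5+255-.4,p[1]/5+215-.4,z)[:2]
def rep(n,P):
    P=np.array(P); r=cv2.minAreaRect((P*1000).astype(np.float32)); print(n,np.round(r[0],1),np.round(r[1],1),round(r[2],1)); print(np.round(P,3).tolist())
rep('flange top',[T(p,.075) for p in [(48,128),(487,102),(503,441),(58,463)]])
rep('cover top',[T(p,.074) for p in [(118,155),(415,140),(432,410),(127,427)]])
rep('cover scene',[S(p,.074) for p in [(377,120),(120,260),(332,543),(606,373)]])
def tri(pt,ps):
    o1,r1=ray(ft,ct,pt[0]/5+149.6,pt[1]/5+149.6); o2,r2=ray(fs,cs,ps[0]/5+254.6,ps[1]/5+214.6)
    A=np.array([r1,-r2]).T; s=np.linalg.lstsq(A,o2-o1,rcond=None)[0]; a=o1+s[0]*r1;b=o2+s[1]*r2
    return np.round((a+b)/2,4),np.round(np.linalg.norm(a-b),4)
for n,t,s,z in [('pegL',(126,289),(470,410),.106),('pegR',(406,257),(246,167),.106),('pivL',(69,292),(510,485),.086),('pivR',(468,268),(223,136),.086),('handle',(266,280),(358,278),.112)]:
    print(n,T(t,z).round(4),S(s,z).round(4),tri(t,s))
E
python3 m2.py
```

```text
flange top [571.4 219.9] [213.4 279.5] 3.7
[[0.669, 0.366], [0.687, 0.087], [0.474, 0.074], [0.457, 0.352]]
cover top [572.4 219.6] [172.  191.3] 3.8
[[0.652, 0.321], [0.663, 0.132], [0.493, 0.119], [0.48, 0.309]]
cover scene [572.7 225.8] [171.2 192.1] 3.9
[[0.495, 0.124], [0.664, 0.136], [0.652, 0.327], [0.481, 0.316]]
pegL [0.5633 0.3053] [0.5659 0.3131] (array([0.5632, 0.3083, 0.0966]), np.float64(0.0029))
pegR [0.5844 0.1332] [0.5874 0.1356] (array([0.5853, 0.1334, 0.1017]), np.float64(0.001))
pivL [0.5633 0.3458] [0.564  0.3481] (array([0.5632, 0.3468, 0.0832]), np.float64(0.0009))
pivR [0.5803 0.0967] [0.5802 0.0997] (array([0.5799, 0.0974, 0.0833]), np.float64(0.0018))
handle [0.5689 0.2179] [0.5752 0.2259] (array([0.5703, 0.2198, 0.0999]), np.float64(0.0002))
```

Measured so far:
- **Case:** centre about (0.572, 0.222), yaw about 0.066. The flange and cover sizes match the ones given.
- **Pegs:** right about (0.585, 0.134), already about 0.2 rad clockwise; left about (0.564, 0.309).
- **Mat:** centre about (0.5415, -0.279), yaw about -0.156.

I'll straddle the right peg first.

```bash
python3 -m jog '[[[0.0215,0.0478,-0.004,0,0,0.0656,0.36],[0.0215,0.0478,-0.004,0,0,0.0656,0.36],[0.0215,0.0478,-0.004,0,0,0.0656,0.36],[0.0215,0.0478,-0.004,0,0,0.0656,0.36],[0.0215,0.0478,-0.004,0,0,0.0656,0.36],[0.0215,0.0478,-0.004,0,0,0.0656,0.36],[0.0215,0.0478,-0.004,0,0,0.0656,0.36],[0.0215,0.0478,-0.004,0,0,0.0656,0.36],[0.0215,0.0478,-0.004,0,0,0.0656,0.36],[0.0215,0.0478,-0.004,0,0,0.0656,0.36],[0.0215,0.0478,-0.004,0,0,0.0656,0.36],[0.0215,0.0478,-0.004,0,0,0.0656,0.36],[0.0215,0.0478,-0.004,0,0,0.0656,0.36],[0.0215,0.0478,-0.004,0,0,0.0656,0.36],[0.0215,0.0478,-0.004,0,0,0.0656,0.36],[0.0215,0.0478,-0.004,0,0,0.0656,0.36],[0,0,0,0,0,0,0.36],[0,0,0,0,0,0,0.36]]]' 10
python3 - <<'E'
from h import *
f,c=snap('wrist','w1.png');print(monitor.get_state()['eef_pos'],monitor.get_state()['ee_rot'],arm.tip_extent)
print(proj(f,c,[.585,.134,.106]),proj(f,c,[.58,.098,.086]))
E
```

```text
t: 2.6
eef_pos: [0.585, 0.1345, 0.1872]
ee_rot: [-3.141, -0.001, 2.986]
force: [-0.1, -0.3, -0.2]
width: 0.0317
[0.58499651 0.13394957 0.18748407] [-3.14132359e+00 -4.25318088e-04  2.98565221e+00] 0.025
(np.float64(282.48058897673667), np.float64(227.40985257186125)) (np.float64(281.5645957273455), np.float64(174.23627582294807))
```

View pics/w1.png

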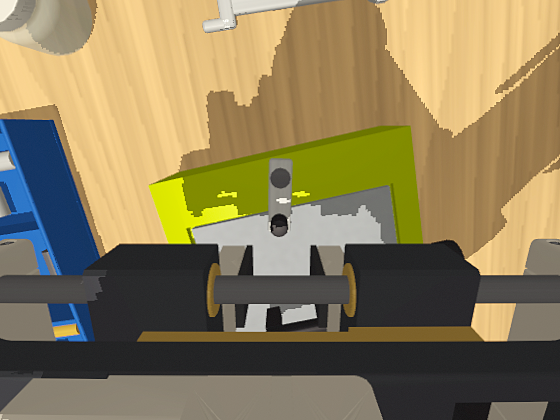

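The peg top is at (279,224) and the pivot at (281,177). Both are within 3 px of the prediction.

```bash
python3 - <<'E'
from h import *
f,c=snap('wrist');print(onz(f,c,279,223,.106),onz(f,c,281,177,.088))
for u,v in [(150,184),(409,127)]: print(onz(f,c,u,v,.075))
E
python3 -m jog '[[[0.001,0.002,-0.03,0,0,0,0.36],[0,0,-0.03,0,0,0,0.36],[0,0,-0.008,0,0,0,0.36],[0,0,0,0,0,0,0.36]]]'
```

```text
[0.58699253 0.12981747 0.106     ] [0.58068071 0.09928083 0.088     ]
[0.68733489 0.09031107 0.075     ]
[0.47692868 0.07827754 0.075     ]
t: 3.2
eef_pos: [0.5865, 0.1359, 0.12]
ee_rot: [-3.141, 0.0, 2.986]
force: [-0.2, -0.1, -0.0]
width: 0.0313
```

```bash
python3 -m jog '[[[0,-0.002,-0.004,0,0,0,0.2],[0,0,0,0,0,0,0.2],[0,0,0,0,0,0,0.2],[0.0047,-0.0011,0,0,0,-0.137,0.2],[0.0045,-0.0017,0,0,0,-0.137,0.2],[0.0042,-0.0023,0,0,0,-0.137,0.2],[0.0039,-0.0028,0,0,0,-0.137,0.2],[0.0034,-0.0034,0,0,0,-0.137,0.2]]]'
python3 -m jog '[[[0.0029,-0.0037,0,0,0,-0.137,0.2],[0.0024,-0.0042,0,0,0,-0.137,0.2],[0.0018,-0.0044,0,0,0,-0.137,0.2],[0.0012,-0.0047,0,0,0,-0.137,0.2],[0.0006,-0.0047,0,0,0,-0.137,0.2],[0,0,0,0,0,0,0.2]]]'
python3 - <<'E'
from h import *
f,c=snap('top','t2.png')
im=cv2.imread('pics/t2.png')[150:260,150:270]; cv2.imwrite('pics/t2c.png',cv2.resize(im,None,fx=5,fy=5))
snap('wrist','w2.png')
E
```

```text
t: 4.2
eef_pos: [0.607, 0.1233, 0.1158]
ee_rot: [-3.141, -0.0, 2.297]
force: [-1.8, 0.6, 0.4]
width: 0.0177
t: 4.95
eef_pos: [0.6161, 0.1014, 0.1158]
ee_rot: [3.141, -0.0, 1.617]
force: [0.4, 1.0, 0.2]
width: 0.017
```

View pics/w2.png

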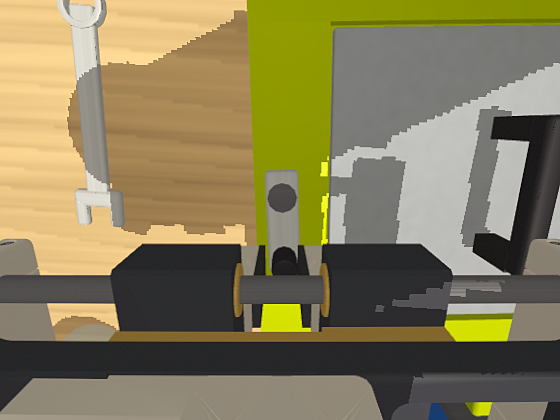

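The right button now lies along the flange, clear of the cover. Next is the left one.

```bash
python3 -m jog '[[[0,0,0.03,0,0,0,0.36],[0,0,0.04,0,0,0,0.36],[-0.0056,0.0233,0,0,0,0.169,0.36],[-0.0056,0.0233,0,0,0,0.169,0.36],[-0.0056,0.0233,0,0,0,0.169,0.36],[-0.0056,0.0233,0,0,0,0.169,0.36],[-0.0056,0.0233,0,0,0,0.169,0.36],[-0.0056,0.0233,0,0,0,0.169,0.36],[-0.0056,0.0233,0,0,0,0.169,0.36],[-0.0056,0.0233,0,0,0,0.169,0.36],[-0.0056,0.0233,0,0,0,0.169,0.36],[0,0,0,0,0,0,0.36],[0,0,0,0,0,0,0.36]]]'
python3 - <<'E'
from h import *
f,c=snap('wrist','w3.png')
print(proj(f,c,[.566,.311,.106]),proj(f,c,[.5652,.3468,.086]))
E
```

```text
t: 6.68
eef_pos: [0.5655, 0.311, 0.1855]
ee_rot: [-3.141, -0.0, 3.136]
force: [-0.3, 0.5, 0.5]
width: 0.0317
(np.float64(281.97919348668785), np.float64(228.962031919455)) (np.float64(283.1284319288189), np.float64(262.027440762833))
```

View pics/w3.png

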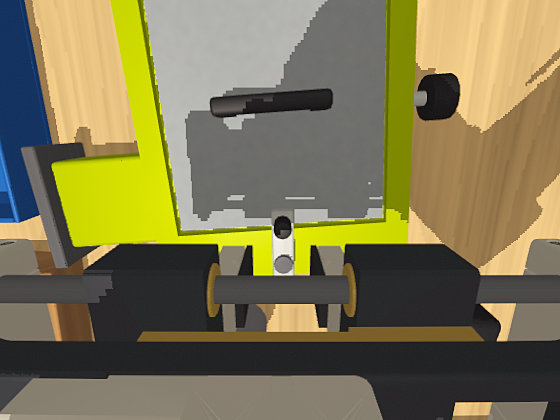

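The peg is at (283,224) between the open jaws, with the pivot at (283,264), as predicted.

```bash
python3 -m jog '[[[0,0.001,-0.03,0,0,0,0.36],[0,0,-0.03,0,0,0,0.36],[0,0,-0.01,0,0,0,0.2],[0,0,0,0,0,0,0.2],[0,0,0,0,0,0,0.2],[-0.0048,0.0003,0,0,0,-0.138,0.2],[-0.0047,0.001,0,0,0,-0.138,0.2],[-0.0046,0.0017,0,0,0,-0.138,0.2],[-0.0043,0.0022,0,0,0,-0.138,0.2],[-0.0039,0.0028,0,0,0,-0.138,0.2]]]'
python3 -m jog '[[[-0.0035,0.0033,0,0,0,-0.138,0.2],[-0.003,0.0038,0,0,0,-0.138,0.2],[-0.0025,0.0041,0,0,0,-0.138,0.2],[-0.0018,0.0045,0,0,0,-0.138,0.2],[-0.0013,0.0047,0,0,0,-0.138,0.2],[-0.0006,0.0048,0,0,0,-0.138,0.2],[0,0,0,0,0,0,0.2]]]'
python3 - <<'E'
from h import *
snap('wrist','w4.png')
E
```

```text
t: 7.98
eef_pos: [0.5437, 0.3198, 0.117]
ee_rot: [3.141, 0.001, 2.442]
force: [0.8, -2.6, 0.4]
width: 0.0177
t: 8.85
eef_pos: [0.5307, 0.3455, 0.1166]
ee_rot: [3.141, -0.001, 1.62]
force: [-0.1, -2.7, 0.1]
width: 0.0178
```

View pics/w4.png

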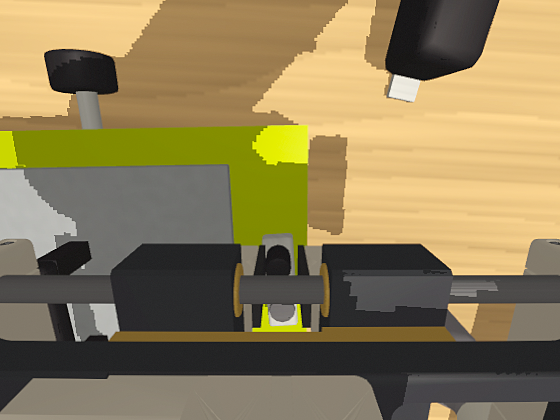

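Both buttons are aside. I'll move to the handle.

```bash
python3 -m jog '[[[0,0,0.03,0,0,0,0.4],[0,0,0.04,0,0,0,0.6],[0.0105,-0.0307,0,0,0,0.004,0.6],[0.0105,-0.0307,0,0,0,0.004,0.6],[0.0105,-0.0307,0,0,0,0.004,0.6],[0.0105,-0.0307,0,0,0,0.004,0.6],[0,0,0,0,0,0,0.6],[0,0,0,0,0,0,0.6]]]' 
python3 - <<'E'
from h import *
f,c=snap('wrist','w5.png'); print(proj(f,c,[.573,.223,.112]))
im=f['pixels']; hsv=cv2.cvtColor(im,cv2.COLOR_RGB2HSV)
snap('top','t5.png'); a=cv2.imread('pics/t5.png')[150:260,150:270]; cv2.imwrite('pics/t5c.png',cv2.resize(a,None,fx=5,fy=5))
E
```

```text
t: 9.9
eef_pos: [0.573, 0.2228, 0.1861]
ee_rot: [3.141, -0.001, 1.636]
force: [0.9, 0.2, -0.8]
width: 0.0525
(np.float64(281.1118769958183), np.float64(230.1281859701339))
```

View pics/w5.png

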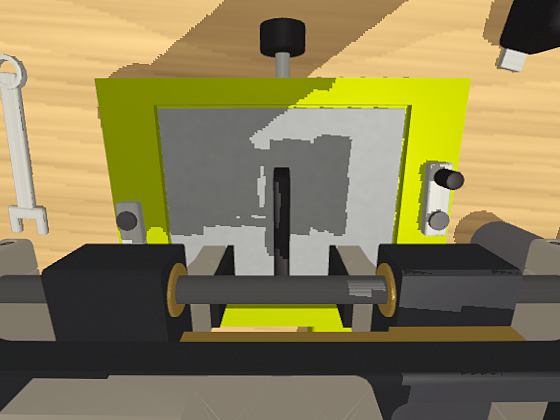

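```bash
sleep 1
```

```text
(no output)
```

View pics/t5c.png

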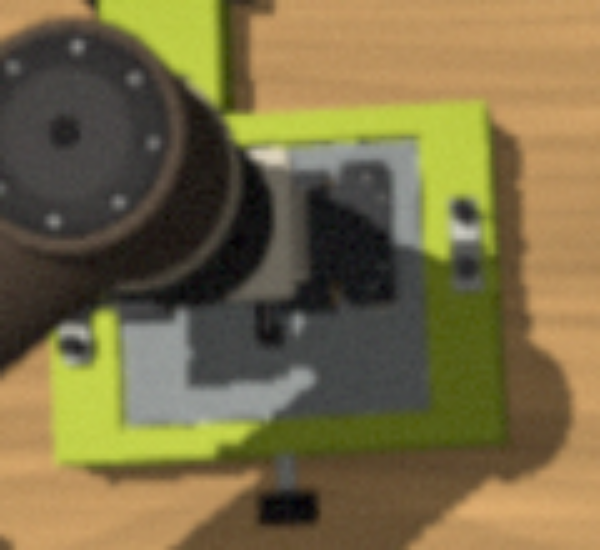

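```bash
python3 - <<'E'
from h import *
f,c=snap('wrist')
for n,u,v,z in [('fl',96,79,.075),('fr',470,78,.075),('c',157,107,.074),('c',409,107,.074),('hend',282,167,.112)]: print(n,onz(f,c,u,v,z).round(4))
E
```

```text
fl [0.4763 0.0797 0.075 ]
fr [0.4576 0.3562 0.075 ]
c [0.4933 0.1238 0.074 ]
c [0.4808 0.3149 0.074 ]
hend [0.5276 0.2211 0.112 ]
```

```bash
python3 -m jog '[[[0,0.001,-0.03,0,0,0,0.6],[0,0,-0.03,0,0,0,0.6],[0,0,-0.014,0,0,0,0.6],[0,0,0,0,0,0,0.0],[0,0,0,0,0,0,0.0],[0,0,0,0,0,0,0.0],[0,0,0,0,0,0,0.0],[0,0,0,0,0,0,0.0]]]' 35
python3 - <<'E'
from h import *
s=monitor.get_state();print(s['force'],s['moment'],s['eef_pos'],s['width'])
E
```

```text
t: 11.05
eef_pos: [0.5728, 0.2235, 0.1121]
ee_rot: [3.141, -0.0, 1.635]
force: [-0.9, -1.7, 2.7]
width: 0.0116
[-0.94652004 -1.73281532  2.6541815 ] [-0.26387316  0.21689634  0.03708306] [0.57281798 0.22354794 0.11211773] 0.011590407596159725
```

Width 11.6 mm matches the 12 mm bar. I'll lift slowly.

```bash
python3 -m jog '[[[0,0,0.006,0,0,0,0],[0,0,0.008,0,0,0,0],[0,0,0.012,0,0,0,0],[0,0,0.025,0,0,0,0],[0,0,0.03,0,0,0,0],[0,0,0.03,0,0,0,0],[0,0,0,0,0,0,0]]]'
python3 - <<'E'
from h import *
f,c=snap('scene','s6.png');print(monitor.get_state()['force'],monitor.get_state()['moment'])
cv2.imwrite('pics/s6c.png',cv2.resize(cv2.imread('pics/s6.png')[120:370,200:460],None,fx=2.4,fy=2.4))
E
```

```text
t: 11.92
eef_pos: [0.5738, 0.2243, 0.226]
ee_rot: [3.137, -0.003, 1.636]
force: [0.1, -0.3, -4.3]
width: 0.0112
[-0.41664711  0.40188416 -5.32006057] [0.00119053 0.09884912 0.03909944]
```

View pics/s6c.png

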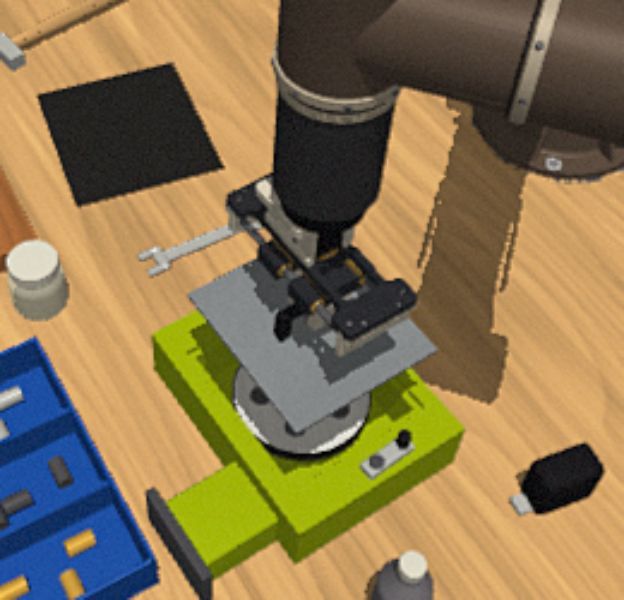

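The cover hangs level from the gripper and the wheel is visible below it. I'll carry it to the mat.

```bash
python3 -m jog '[[[-0.0025,-0.015,0,0,0,-0.017,0],[-0.0025,-0.03,0,0,0,-0.017,0],[-0.0025,-0.045,0,0,0,-0.017,0],[-0.0025,-0.045,0,0,0,-0.017,0],[-0.0025,-0.045,0,0,0,-0.017,0],[-0.0025,-0.045,0,0,0,-0.017,0],[-0.0025,-0.045,0,0,0,-0.017,0],[-0.0025,-0.045,0,0,0,-0.017,0],[-0.0025,-0.045,0,0,0,-0.017,0],[-0.0025,-0.045,0,0,0,-0.017,0],[-0.0025,-0.045,0,0,0,-0.017,0],[-0.0025,-0.032,0,0,0,-0.017,0],[-0.0025,-0.02,0,0,0,-0.017,0],[0,0,-0.03,0,0,0,0],[0,0,-0.04,0,0,0,0],[0,0,-0.04,0,0,0,0],[0,0,-0.03,0,0,0,0],[0,0,-0.01,0,0,0,0],[0,0,0,0,0,0,0],[0,0,0,0,0,0,0]]]'
python3 - <<'E'
from h import *
f,c=snap('scene','s7.png');print(monitor.get_state()['force'],monitor.get_state()['moment'])
cv2.imwrite('pics/s7c.png',cv2.resize(cv2.imread('pics/s7.png')[100:260,150:350],None,fx=3.5,fy=3.5))
E
```

```text
t: 14.48
eef_pos: [0.541, -0.2786, 0.0739]
ee_rot: [3.14, 0.0, 1.415]
force: [0.4, 0.1, -3.4]
width: 0.0116
[ 0.54205066  0.20939822 -2.97780622] [-0.0327999  -0.04372214 -0.00076525]
```

View pics/s7c.png

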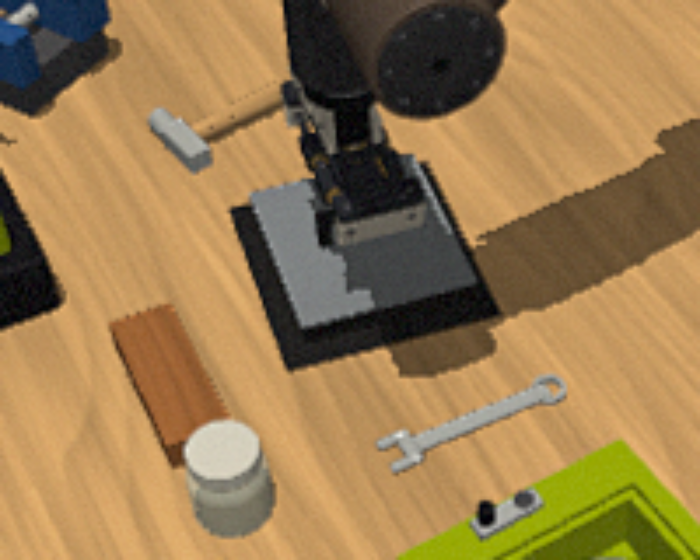

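The cover is aligned above the mat; the apparent offset is only its height. I'll lower it.

```bash
python3 -m jog '[[[0,0,-0.012,0,0,0,0],[0,0,-0.009,0,0,0,0],[0,0,-0.003,0,0,0,0],[0,0,-0.002,0,0,0,0],[0,0,-0.001,0,0,0,0],[0,0,0,0,0,0,0]]]'
python3 - <<'E'
from h import *
f,c=snap('scene','s8.png');print(monitor.get_state()['force'],monitor.get_state()['moment'])
ims=f['pixels']; 
hsv=cv2.cvtColor(ims,cv2.COLOR_RGB2HSV)
cv2.imwrite('pics/s8c.png',cv2.resize(cv2.imread('pics/s8.png')[130:220,200:310],None,fx=6,fy=6))
E
```

```text
t: 15.28
eef_pos: [0.5396, -0.2783, 0.0471]
ee_rot: [-3.141, 0.0, 1.415]
force: [-6.1, 4.0, 11.7]
width: 0.0112
[-6.81381025  4.58447528 11.37404351] [1.54462179 2.21429709 0.00496416]
```

View pics/s8c.png

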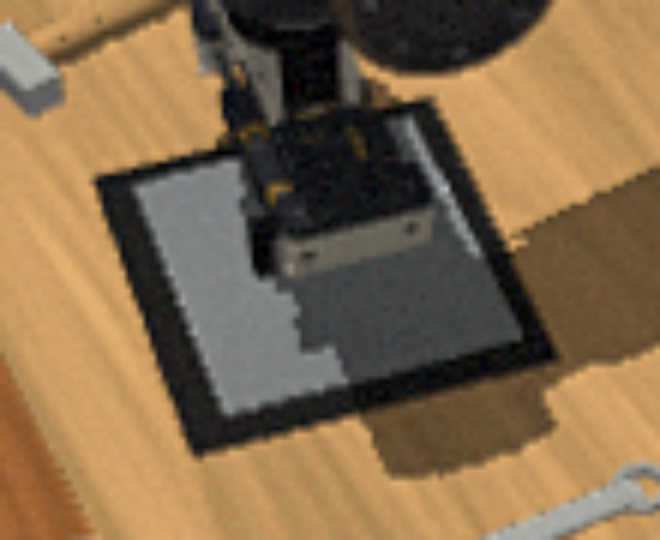

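The cover is down on the mat with even margins. I'll ease off, release and head back to the case.

```bash
python3 -m jog '[[[0,0,0.0008,0,0,0,0],[0,0,0,0,0,0,0.5],[0,0,0,0,0,0,0.5],[0,0,0,0,0,0,0.5],[0,0,0.02,0,0,0,0.5],[0,0,0.05,0,0,0,0.5],[0,0,0.05,0,0,0,0.5],[0,0,0.05,0,0,0,0]]]'
python3 -m jog '[[[0.002,0.045,0,0,0,0.138,0],[0.002,0.045,0,0,0,0.138,0],[0.002,0.045,0,0,0,0.138,0],[0.002,0.045,0,0,0,0.138,0],[0.002,0.045,0,0,0,0.138,0],[0.002,0.045,0,0,0,0.138,0],[0.002,0.045,0,0,0,0.138,0],[0.002,0.045,0,0,0,0.138,0],[0.002,0.045,0,0,0,0.138,0],[0.002,0.045,0,0,0,0.138,0],[0.002,0.045,0,0,0,0.138,0],[0.002,0.045,0,0,0,0.138,0],[0.002,0.02,0,0,0,0.138,0],[0,0,0,0,0,0,0],[0,0,0,0,0,0,0]]]'
python3 - <<'E'
from h import *
f,c=snap('wrist','w9.png'); s=monitor.get_state(); print(s['force'],s['eef_pos'])
snap('scene','s9.png')
cv2.imwrite('pics/s9c.png',cv2.resize(cv2.imread('pics/s9.png')[120:370,200:460],None,fx=2.4,fy=2.4))
E
```

```text
t: 16.32
eef_pos: [0.5401, -0.2784, 0.218]
ee_rot: [3.141, 0.0, 1.414]
force: [1.1, 0.5, -1.1]
width: 0.0382
t: 18.2
eef_pos: [0.566, 0.2811, 0.2161]
ee_rot: [-3.141, -0.0, -3.077]
force: [0.4, 1.0, 0.1]
width: 0.0008
[ 0.24036633 -0.26251114  0.59264267] [0.56601259 0.28079255 0.21630449]
```

View pics/w9.png

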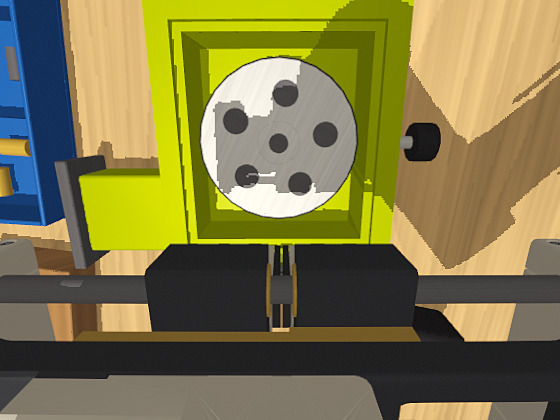

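View pics/s9c.png

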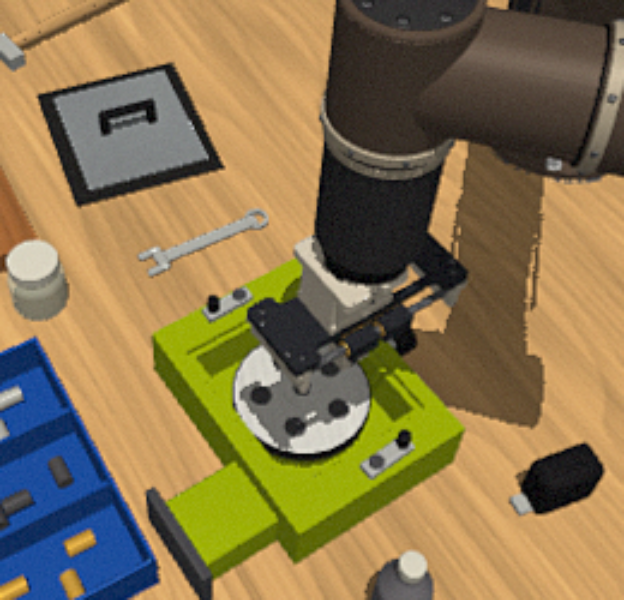

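The cover lies in the middle of the mat. The wrist view shows the wheel centre at (279,143) and five dark spots on its face, one near the right-hand press point at (285,93). I'll check the wheel's centre, then press on the left.

```bash
python3 - <<'E'
from h import *
f,c=snap('wrist')
print(onz(f,c,279,143,.062)); im=f['pixels']
hsv=cv2.cvtColor(im,cv2.COLOR_RGB2HSV)
m=(hsv[...,1]<60).astype(np.uint8); m[240:]=0; m[:,:195]=0;m[:,365:]=0
cc=max(cv2.findContours(m,0,cv2.CHAIN_APPROX_NONE)[0],key=cv2.contourArea)
e=cv2.fitEllipse(cc); print(e,onz(f,c,*e[0],.05))
for v in (57,217): print(onz(f,c,279,v,.05))
E
python3 -m jog '[[[0.003,0.003,-0.05,0,0,0,0],[0,0,-0.05,0,0,0,0],[0,0,-0.033,0,0,0,0],[0,0,0,0,0,0,0]]]' 
python3 -c "
from h import *
s=monitor.get_state();print(s['force'],s['eef_pos'])"
```

```text
[0.57290189 0.22336972 0.062     ]
((278.3335876464844, 137.65689086914062), (155.8130645751953, 159.71365356445312), 178.82846069335938) [0.57389059 0.21909114 0.05      ]
[0.57756496 0.14905952 0.05      ]
[0.56841232 0.29781558 0.05      ]
t: 18.85
eef_pos: [0.5679, 0.2827, 0.081]
ee_rot: [-3.138, -0.004, -3.077]
force: [-0.5, 0.5, 0.4]
width: 0.0003
[-0.53256628  0.45648479  0.41011111] [0.56785956 0.28271826 0.0810015 ]
```

```bash
python3 -m jog '[[[0,0,-0.002,0,0,0,0],[0,0,-0.002,0,0,0,0],[0,0,-0.001,0,0,0,0],[0,0,0,0,0,0,0]]]'; python3 -m jog '[[[0,0,-0.002,0,0,0,0],[0,0,-0.002,0,0,0,0],[0,0,0,0,0,0,0]]]'; python3 -m jog '[[[0,0,-0.002,0,0,0,0],[0,0,-0.001,0,0,0,0],[0,0,0,0,0,0,0]]]'; python3 -m jog '[[[0,0,-0.001,0,0,0,0],[0,0,0,0,0,0,0]]]'
```

```text
t: 19.35
eef_pos: [0.5693, 0.2848, 0.079]
ee_rot: [3.141, 0.001, -3.075]
force: [-0.4, -0.1, 0.7]
width: 0.0005
t: 19.73
eef_pos: [0.5693, 0.2849, 0.0746]
ee_rot: [3.141, 0.0, -3.075]
force: [-0.4, 1.1, 2.5]
width: 0.0007
t: 20.1
eef_pos: [0.5694, 0.2851, 0.0716]
ee_rot: [3.141, 0.001, -3.075]
force: [-1.5, 3.4, 3.5]
width: 0.0005
t: 20.35
eef_pos: [0.5694, 0.2851, 0.0706]
ee_rot: [3.141, 0.001, -3.075]
force: [-1.4, 4.4, 5.6]
width: 0.0005
```

```bash
python3 -m jog '[[[0,0,-0.001,0,0,0,0],[0,0,-0.001,0,0,0,0],[0,0,0,0,0,0,0]]]'; python3 -m jog '[[[0,0,-0.001,0,0,0,0],[0,0,0,0,0,0,0]]]';  python3 -m jog '[[[0,0,-0.001,0,0,0,0],[0,0,0,0,0,0,0]]]'
```

```text
t: 20.72
eef_pos: [0.5694, 0.2852, 0.0685]
ee_rot: [3.141, 0.001, -3.075]
force: [-0.1, 4.0, 4.3]
width: 0.0005
t: 20.98
eef_pos: [0.5694, 0.2851, 0.0675]
ee_rot: [3.141, 0.001, -3.075]
force: [-1.1, 5.4, 3.6]
width: 0.0005
t: 21.22
eef_pos: [0.5695, 0.2851, 0.0668]
ee_rot: [3.141, 0.001, -3.075]
force: [-1.1, 4.4, 5.9]
width: 0.0002
```

```bash
python3 -m jog '[[[0,0,-0.001,0,0,0,0],[0,0,0,0,0,0,0]]]';  python3 -m jog '[[[0,0,-0.001,0,0,0,0],[0,0,0,0,0,0,0]]]'; python3 -c "
from h import *
s=monitor.get_state();print(s['force'],s['moment'],s['eef_pos'])"
```

```text
t: 21.48
eef_pos: [0.5699, 0.2852, 0.0664]
ee_rot: [3.141, 0.002, -3.074]
force: [-2.6, 4.1, 9.0]
width: 0.0005
t: 21.72
eef_pos: [0.5703, 0.2853, 0.066]
ee_rot: [3.14, 0.003, -3.074]
force: [-1.7, 3.0, 12.9]
width: 0.0005
[-1.66752766  2.99907656 12.88034899] [ 1.1560398   0.63923914 -0.01720766] [0.5703271  0.28531821 0.06600629]
```

Measured depth now lags the command and force has risen to 13 N, so this looks like the stop. I'll press a little further to be sure.

```bash
python3 -m jog '[[[0,0,-0.001,0,0,0,0],[0,0,-0.001,0,0,0,0],[0,0,0,0,0,0,0]]]'; python3 - <<'E'
from h import *
f,c=snap('scene','s10.png')
cv2.imwrite('pics/s10c.png',cv2.resize(cv2.imread('pics/s10.png')[220:350,260:400],None,fx=4.5,fy=4.5,interpolation=cv2.INTER_CUBIC))
print(monitor.get_state()['force'])
E
```

```text
t: 22.1
eef_pos: [0.5711, 0.2855, 0.0653]
ee_rot: [3.14, 0.004, -3.074]
force: [-1.7, 2.2, 18.7]
width: 0.0003
[-0.93101754  1.94413646 19.04791128]
```

View pics/s10c.png

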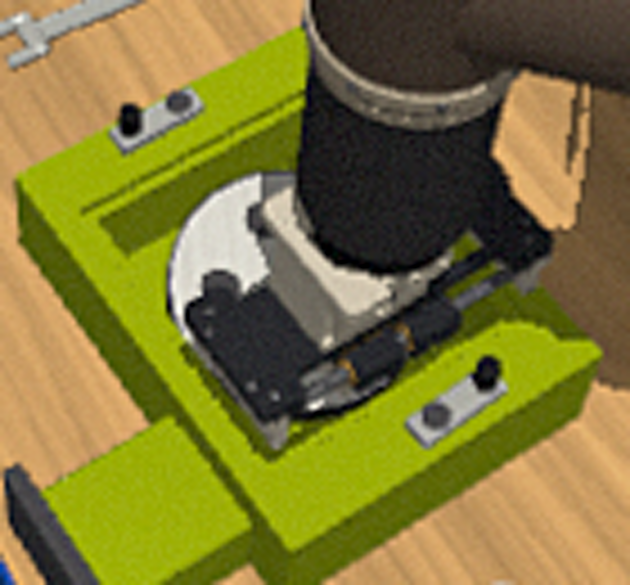

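The left stop is confirmed: about 19 N with structural stiffness only, and the tool clear of the case. Now the right side, offset about 18 mm in x to avoid the hole.

```bash
python3 -m jog '[[[0,0,0.01,0,0,0,0],[0,0,0.04,0,0,0,0],[0.004,-0.02,0,0,0,0,0],[0.007,-0.035,0,0,0,0,0],[0.007,-0.035,0,0,0,0,0],[0.007,-0.03,0,0,0,0,0],[0,0,0,0,0,0,0],[0,0,0,0,0,0,0]]]'
python3 - <<'E'
from h import *
f,c=snap('scene','s11.png'); print(monitor.get_state()['force'])
cv2.imwrite('pics/s11c.png',cv2.resize(cv2.imread('pics/s11.png')[220:350,260:400],None,fx=4.5,fy=4.5,interpolation=cv2.INTER_CUBIC))
E
```

```text
t: 23.15
eef_pos: [0.5936, 0.1638, 0.1116]
ee_rot: [-3.141, -0.002, -3.076]
force: [-0.9, -0.0, -1.0]
width: 0.0003
[-0.12347489  0.69595894  0.11508009]
```

View pics/s11c.png

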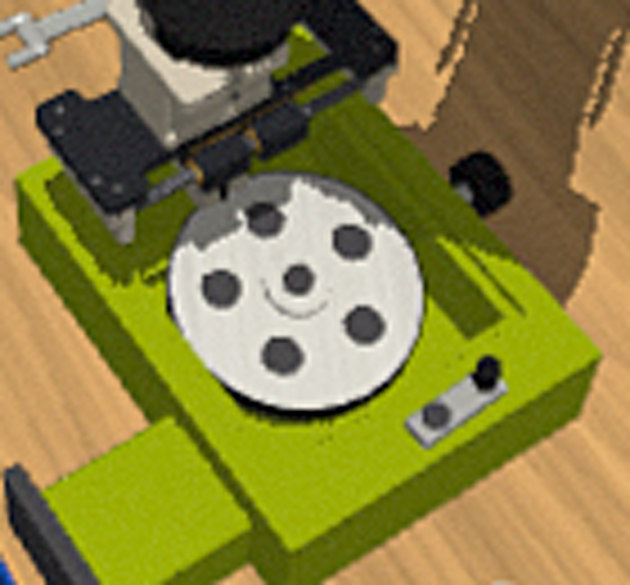

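The wheel leans left side down. I'll descend on the right.

```bash
python3 -m jog '[[[0,0,-0.012,0,0,0,0],[0,0,-0.009,0,0,0,0],[0,0,0,0,0,0,0]]]'; python3 -m jog '[[[0,0,-0.002,0,0,0,0],[0,0,-0.002,0,0,0,0],[0,0,-0.002,0,0,0,0],[0,0,0,0,0,0,0]]]'; python3 -m jog '[[[0,0,-0.002,0,0,0,0],[0,0,-0.002,0,0,0,0],[0,0,-0.002,0,0,0,0],[0,0,0,0,0,0,0]]]'; python3 -m jog '[[[0,0,-0.002,0,0,0,0],[0,0,-0.002,0,0,0,0],[0,0,-0.002,0,0,0,0],[0,0,0,0,0,0,0]]]'
```

```text
t: 23.58
eef_pos: [0.5933, 0.1645, 0.0899]
ee_rot: [-3.141, -0.002, -3.075]
force: [-0.9, -0.6, 0.5]
width: 0.0005
t: 24.08
eef_pos: [0.5943, 0.1646, 0.0856]
ee_rot: [3.141, 0.0, -3.075]
force: [0.9, -0.1, 2.2]
width: 0.0001
t: 24.58
eef_pos: [0.5942, 0.1645, 0.0792]
ee_rot: [-3.142, 0.0, -3.075]
force: [0.7, -1.6, 2.5]
width: 0.0
t: 25.08
eef_pos: [0.5941, 0.1644, 0.0732]
ee_rot: [-3.141, -0.0, -3.075]
force: [0.8, -2.1, 3.2]
width: 0.0004
```

```bash
python3 -m jog '[[[0,0,-0.001,0,0,0,0],[0,0,-0.001,0,0,0,0],[0,0,0,0,0,0,0]]]';python3 -m jog '[[[0,0,-0.001,0,0,0,0],[0,0,-0.001,0,0,0,0],[0,0,0,0,0,0,0]]]'
```

```text
t: 25.45
eef_pos: [0.5941, 0.1644, 0.0714]
ee_rot: [-3.141, -0.0, -3.075]
force: [0.9, -5.6, 4.5]
width: 0.0001
t: 25.82
eef_pos: [0.5941, 0.1643, 0.0693]
ee_rot: [-3.141, -0.0, -3.075]
force: [1.6, -4.3, 4.8]
width: 0.0007
```

```bash
python3 -m jog '[[[0,0,-0.001,0,0,0,0],[0,0,-0.001,0,0,0,0],[0,0,0,0,0,0,0]]]';python3 -m jog '[[[0,0,-0.001,0,0,0,0],[0,0,-0.001,0,0,0,0],[0,0,0,0,0,0,0]]]';python3 -m jog '[[[0,0,-0.001,0,0,0,0],[0,0,0,0,0,0,0]]]'
```

```text
t: 26.2
eef_pos: [0.594, 0.1644, 0.0673]
ee_rot: [-3.141, -0.0, -3.075]
force: [1.4, -4.8, 4.7]
width: 0.0006
t: 26.58
eef_pos: [0.5947, 0.1646, 0.0663]
ee_rot: [3.142, 0.001, -3.075]
force: [0.3, -5.7, 10.5]
width: 0.0006
t: 26.82
eef_pos: [0.5952, 0.1648, 0.0659]
ee_rot: [3.141, 0.002, -3.074]
force: [0.4, -5.5, 13.2]
width: 0.0004
```

```bash
python3 -m jog '[[[0,0,-0.001,0,0,0,0],[0,0,-0.001,0,0,0,0],[0,0,0,0,0,0,0]]]'; python3 -m jog '[[[0,0,0.01,0,0,0,0],[0,0,0.04,0,0,0,0],[-0.005,0.02,0,0,0,0,0],[-0.006,0.035,0,0,0,0,0],[-0.007,0.035,0,0,0,0,0],[-0.007,0.03,0,0,0,0,0],[0,0,0,0,0,0,0],[0,0,0,0,0,0,0]]]'
python3 - <<'E'
from h import *
f,c=snap('scene','s12.png'); print(monitor.get_state()['force'])
cv2.imwrite('pics/s12c.png',cv2.resize(cv2.imread('pics/s12.png')[220:350,260:400],None,fx=4.5,fy=4.5,interpolation=cv2.INTER_CUBIC))
E
```

```text
t: 27.2
eef_pos: [0.5961, 0.1651, 0.0652]
ee_rot: [3.141, 0.005, -3.074]
force: [-0.9, -6.1, 21.0]
width: 0.0002
t: 28.2
eef_pos: [0.5683, 0.2848, 0.1115]
ee_rot: [-3.141, -0.001, -3.074]
force: [0.2, -0.5, -0.2]
width: 0.0002
[ 0.06548608 -0.82280733 -0.19322674]
```

View pics/s12c.png

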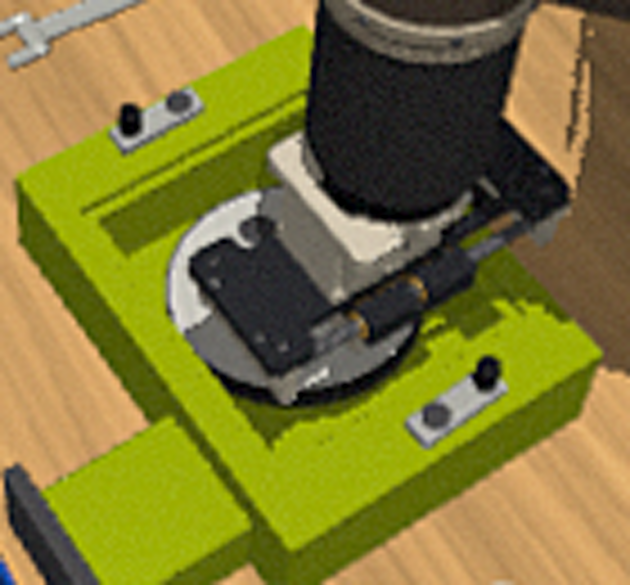

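The right stop is reached (21 N) and the left side is now up. Next I'll press the left down only to level, tip z 0.050, so TCP z 0.075.

```bash
python3 -m jog '[[[0,0,-0.012,0,0,0,0],[0,0,-0.009,0,0,0,0],[0,0,0,0,0,0,0]]]'; python3 -m jog '[[[0,0,-0.002,0,0,0,0],[0,0,-0.002,0,0,0,0],[0,0,-0.002,0,0,0,0],[0,0,0,0,0,0,0]]]'; python3 -m jog '[[[0,0,-0.002,0,0,0,0],[0,0,-0.002,0,0,0,0],[0,0,-0.002,0,0,0,0],[0,0,0,0,0,0,0]]]'; python3 -m jog '[[[0,0,-0.001,0,0,0,0],[0,0,0,0,0,0,0]]]'
```

```text
t: 28.62
eef_pos: [0.5686, 0.2837, 0.0899]
ee_rot: [-3.14, -0.002, -3.076]
force: [-0.9, 0.1, 0.8]
width: 0.0003
t: 29.12
eef_pos: [0.5693, 0.2847, 0.0856]
ee_rot: [3.141, 0.0, -3.075]
force: [0.4, -0.2, 2.2]
width: 0.0005
t: 29.62
eef_pos: [0.5694, 0.2849, 0.0794]
ee_rot: [3.141, 0.001, -3.075]
force: [0.4, 2.2, 3.7]
width: 0.0005
t: 29.88
eef_pos: [0.5694, 0.2847, 0.0785]
ee_rot: [3.141, 0.0, -3.075]
force: [0.0, 3.3, 4.1]
width: 0.0005
```

```bash
python3 -m jog '[[[0,0,-0.002,0,0,0,0],[0,0,-0.001,0,0,0,0],[0,0,0,0,0,0,0],[0,0,0,0,0,0,0]]]'; python3 - <<'E'
from h import *
s=monitor.get_state();print(s['eef_pos'],s['ee_rot'],s['force'])
E
```

```text
t: 30.38
eef_pos: [0.5691, 0.2844, 0.0753]
ee_rot: [-3.141, -0.0, -3.075]
force: [0.9, 2.6, 3.4]
width: 0.0002
[0.56911271 0.2844286  0.0752883 ] [-3.14135843e+00 -1.38670115e-04 -3.07499510e+00] [0.85802557 2.56303192 3.40109159]
```

```bash
python3 -m jog '[[[0,0,-0.0003,0,0,0,0],[0,0,0,0,0,0,0],[0,0,0,0,0,0,0]]]'; python3 -m jog '[[[0,0,0.01,0,0,0,0],[0,0,0.03,0,0,0,0],[0.004,-0.02,0,0,0,0,0],[0.007,-0.035,0,0,0,0,0],[0.007,-0.035,0,0,0,0,0],[0.007,-0.03,0,0,0,0,0],[0,0,-0.02,0,0,0,0],[0,0,-0.015,0,0,0,0],[0,0,0,0,0,0,0],[0,0,0,0,0,0,0]]]'
python3 - <<'E'
from h import *
s=monitor.get_state();print(s['eef_pos'],s['force'])
E
```

```text
t: 30.75
eef_pos: [0.5691, 0.2845, 0.0751]
ee_rot: [-3.141, -0.0, -3.075]
force: [0.9, 1.9, 3.7]
width: 0.0005
t: 32.0
eef_pos: [0.5941, 0.1648, 0.0802]
ee_rot: [-3.141, -0.0, -3.074]
force: [-0.4, -0.9, -0.1]
width: 0.0008
[0.59413    0.16482673 0.08018626] [-0.41209203 -0.88913938 -0.09308596]
```

Now a light touch on the right as a cross-check, staying below the force that moves the wheel.

```bash
python3 -m jog '[[[0,0,-0.002,0,0,0,0],[0,0,-0.002,0,0,0,0],[0,0,0,0,0,0,0],[0,0,0,0,0,0,0]]]'; python3 -c "
from h import *
s=monitor.get_state();print(s['eef_pos'],s['force'],s['moment'])"
python3 -m jog '[[[0,0,-0.0005,0,0,0,0],[0,0,0,0,0,0,0]]]'; python3 -c "
from h import *
s=monitor.get_state();print(s['eef_pos'],s['force'],s['moment'])"
python3 -m jog '[[[0,0,-0.0004,0,0,0,0],[0,0,0,0,0,0,0]]]'; python3 -c "
from h import *
s=monitor.get_state();print(s['eef_pos'],s['force'],s['moment'])"
```

```text
t: 32.5
eef_pos: [0.5942, 0.1646, 0.0762]
ee_rot: [3.142, 0.0, -3.075]
force: [1.2, -0.1, 0.3]
width: 0.0004
[0.59415595 0.16462656 0.07618465] [ 1.16865081 -0.12070508  0.33395239] [ 0.00900004  0.14378014 -0.01900125]
t: 32.75
eef_pos: [0.5941, 0.1645, 0.0756]
ee_rot: [3.142, -0.0, -3.075]
force: [-0.0, -1.0, 0.5]
width: 0.0005
[0.59410626 0.16454512 0.07556474] [-0.01955943 -0.9606789   0.46022678] [ 0.01879729  0.10867394 -0.01207053]
t: 33.0
eef_pos: [0.5942, 0.1646, 0.0753]
ee_rot: [-3.142, 0.0, -3.075]
force: [-0.1, -0.4, 1.3]
width: 0.0005
[0.59416841 0.16456432 0.07529133] [-0.07274854 -0.41679296  1.28440073] [-0.02197509  0.18407553 -0.00954274]
```

On the right, contact begins at about 0.0753. The left was set at 0.0751, so the wheel is level within a few milliradians. I'll retract and make the final check.

```bash
python3 -m jog '[[[0,0,0.01,0,0,0,0],[0,0,0.05,0,0,0,0],[0,0,0.06,0,0,0,0],[0,0,0.04,0,0,0,0],[-0.03,-0.05,0,0,0,0,0],[-0.03,-0.05,0,0,0,0,0],[-0.03,-0.05,0,0,0,0,0],[-0.03,-0.05,0,0,0,0,0],[0,0,0,0,0,0,0],[0,0,0,0,0,0,0]]]'
python3 - <<'E'
from h import *
f,c=snap('scene','s13.png')
cv2.imwrite('pics/s13c.png',cv2.resize(cv2.imread('pics/s13.png')[100:360,140:400],None,fx=2.3,fy=2.3,interpolation=cv2.INTER_CUBIC))
f,c=snap('top','t13.png')
cv2.imwrite('pics/t13c.png',cv2.resize(cv2.imread('pics/t13.png')[80:280,110:460],None,fx=2.2,fy=2.2,interpolation=cv2.INTER_CUBIC))
E
```

```text
t: 34.25
eef_pos: [0.4745, -0.0355, 0.2361]
ee_rot: [3.141, 0.002, -3.076]
force: [0.6, 0.2, -0.1]
width: 0.0005
```

View pics/s13c.png

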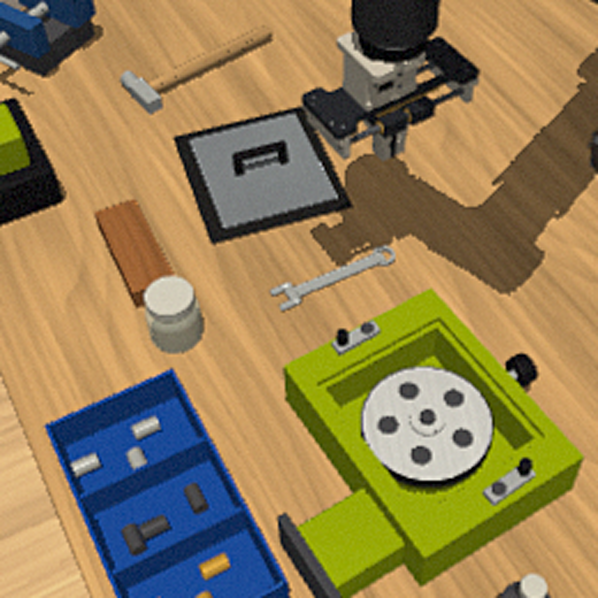

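View pics/t13c.png

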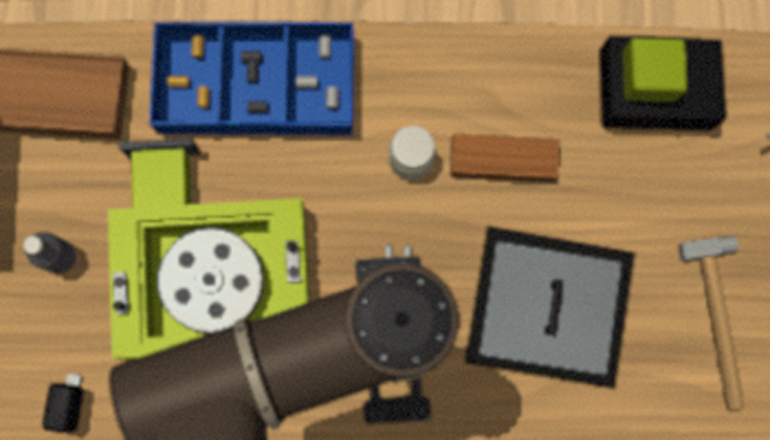

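Everything looks right. I'll measure the cover's centring numerically, since the margin toward the robot looks slightly narrow in the top view.

```bash
python3 - <<'E'
from h import *
yy,xx=np.mgrid[:420,:560]
for n,r in [('top',(310,170,410,265)),('scene',(195,135,300,212))]:
    f,c=snap(n); im=f['pixels']; hsv=cv2.cvtColor(im,cv2.COLOR_RGB2HSV)
    b=((xx>r[0])&(yy>r[1])&(xx<r[2])&(yy<r[3])).astype(np.uint8)
    g=((hsv[...,1]<60)&(hsv[...,2]>85)).astype(np.uint8)*b
    a=((hsv[...,2]<60)|(hsv[...,1]<60)).astype(np.uint8)*b
    for nm,m,z in [('cover',g,.009),('mat',a,.003)]:
        cc=max(cv2.findContours(m,0,cv2.CHAIN_APPROX_NONE)[0],key=cv2.contourArea)[:,0]
        P=np.array([onz(f,c,u,v,z)[:2] for u,v in cc])
        q=cv2.minAreaRect((P*1000).astype(np.float32)); print(n,nm,np.round(q[0],1),np.round(q[1],1),round(q[2],1))
E
```

```text
top cover [ 538.2 -280.5] [191.  170.1] 80.9
top mat [ 539.4 -280. ] [225.1 205.7] 80.3
scene cover [ 541.2 -273.4] [194.7 171.1] 81.8
scene mat [ 485.2 -280.3] [256.8 320.3] 80.4
```

```bash
python3 -c "
from station import job_done, monitor
print(job_done(), monitor.get_state()['t'])"
```

```text
the job is handed in; nothing more can be done
the job is handed in; nothing more can be done
```

The job is handed in. It took about 34 s of the 66 s allowed.

- **Turn buttons:** I turned both about 1.5 rad clockwise. They lie along the flanges, clear of the cover.
- **Cover:** I lifted it out by its handle and laid it flat on the mat. The top camera puts it about 1 mm off the mat's centre and within 1° of its angle. In the scene camera's last check the mat mask caught the gripper, so that reading is no use. Against that camera's earlier mat reading, the cover is about 3 mm off.
- **Rocking:** I pressed the left side down until the force climbed to about 19 N with almost no more travel. I then pressed the right side to its stop in the same way, at about 21 N. Both stopped at the depth expected for 0.15 rad.
- **Level:** I brought the left side back down until the fingertips stood at the level-face height of 50 mm. A light touch on the right side met the face within about 0.3 mm of the left. That puts the wheel level to a few thousandths of a radian.

The last pictures show the spanner, jar, offcut, hammer, oil and tape looking undisturbed, judged by eye rather than measured. The arm is up and touching nothing.

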